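Change the pop-up dispenser on show at the shop counter

TASK

Change which toothpick dispenser is on show on the shop counter: push the yellow one's cap down so that it stays latched shut, and push the green one's cap so that it pops up and stays up. Check that each really ended up that way, and do not press the white dispenser, which stays shut.

Things in the scene. Friction and masses are not known exactly. Their poses are not given: they have to be found in the camera images.
- yellow_top (a point): Centre of the yellow cap's top face, z up. Pop-up toothpick dispenser: yellow cylinder, 76 mm wide, rim 97 mm above the counter, on a fixed 100 mm square wood plinth. Flat cap, 62 mm wide, slides vertically; its top is at 115 mm latched shut, 149 popped up, 101 at the bottom stop. Starts up. Push slowly (50 mm/s) to the stop (103 mm or lower, up to 9 N), pause, let go: stays shut.
- green_top (a point): Centre of the green cap's top face, z up. Pop-up toothpick dispenser: green cylinder, 76 mm wide, rim 97 mm above the counter, on a fixed 100 mm square wood plinth. Flat cap, 62 mm wide, slides vertically; its top is at 115 mm latched shut, 149 popped up, 101 at the bottom stop. Starts shut. Push slowly (50 mm/s) to the stop (103 mm or lower, up to 9 N), pause, let go: rises in 0.7 s.
- white_top (a point): Centre of the white cap's top face, z up. Pop-up toothpick dispenser: white cylinder, 76 mm wide, rim 97 mm above the counter, on a fixed 100 mm square wood plinth. Flat cap, 62 mm wide, slides vertically; its top is at 115 mm latched shut, 149 popped up, 101 at the bottom stop. Same latch as the others (each full push swaps up and shut). Starts shut.

How it is judged:
By the outcome, as a careful person would: the job done as asked, in the order asked, and still so for the second after the job is handed in, with the robot touching nothing.
It also fails if it takes over 35 s, if anything falls off the work surface, if the arm or the gripper's body presses on something with over 40 N, if the wrist force passes 120 N, or if a joint passes its speed limit or range.

ROBOT

A 6-joint arm with a two-finger parallel gripper is mounted at the origin on the work surface. World frame = base frame: x ahead of the robot, y to its left, z up, the work surface at z = 0. Lengths are in m, angles in degrees, forces in N, time in s.
With the tool pointing down it reaches from about 0.35 to 0.775 m from the base axis. Payload 5.5 kg.
Tool frame: the origin (TCP) lies at the very end of the fingers, on their centre line; the grasp point (between the pads) lies 19 mm behind it (bot.grasp_offset is the distance from the TCP to the grasp point, in m); y points along the fingers, x is the direction in which the jaws open and shut, and the axes are right-handed (so a half turn about y gives the same grasp; the last joint's range is limited). The gripper opens to 85 mm and grips with 20 to 120 N. Pads are 22 mm wide; open, the fingers measure 114 mm over their backs; the gripper's body (76 mm by 85 mm) begins 54 mm behind the grasp point. The pads swing forward as they close: fully open they stand 13 mm farther back than shut.
Start: joints at [-85.176, 17.945, 2.641, 74.691, 0, 82.002], TCP at [0.128, -0.561, 0.231] pointing down, gripper open.
Joint ranges: [-158.12, 158.12], [-49.38, 96.58], [-58.88, 72.47], [-126.05, 133.96], [-84.25, 85.87], [-180, 180]. Speed limits (degrees/s): [147.25, 147.25, 180, 180, 180, 180].

INTERFACE

Orientations are given as [roll, pitch, yaw] about the fixed x, y, z axes, in that order (R = Rz(yaw) Ry(pitch) Rx(roll)).
In Python, from workcell import bot, viewer, ticket gives the robot as it stands.
- The arm moves only by the tool send_rows, never from a script. Its argument "targets" is a list of rows, each a list of 5 numbers: the shift along the tool's x, y, z in mm, then the turn about the tool's y in degrees, then the finger opening in mm, from 0 to 85.4. A call has 1 to 10 rows; each row is the pose to reach, as a shift and turn from the pose commanded when the call began, along the tool's axes at that moment; what a row does not reach only later rows make up. A row lasts 1/8 s, in which the tool goes at most 62.5 mm and 10.7 degrees, less where a joint would pass 70% of its speed; a pose out of reach is approached as far as the arm can. A call with a gripper value outside its range is refused whole. The fingers move at their own pace and stop on an object; the grip force is fixed at half the most. Time passes only in rows, so rows that repeat a pose let the fingers close. It gives the time, the measured TCP pose, the force and the opening at its end, in the units of the state.
- bot.observe(): the state, without advancing time (a new reading comes with each control period).
- viewer.read_camera(name): name is "scene" or "top" or "wrist"; returns a dict with "frame" (400x640x3 uint8, red, green, blue), "K" (3x3 intrinsics, pixels), "k1" (the pictures are not rectified: a ray, as slopes to the right and down, at radius r is drawn at 1 + k1 r^2 times it, then the intrinsics apply), "T" (4x4, takes a point from camera to world coordinates); the wrist camera has in their place "T_tool_cam" (4x4, takes a point from camera to tool coordinates, whose origin is the TCP and whose axes are the tool frame's). Camera axes: x right, y down, z forward; pixel columns grow to the right and rows downward; lengths in m; the calibration is good to about 2 mm. A picture is of the moment at which its call begins: read the wrist's pose just before it. There is no depth.
- ticket.finish_job(): hands the job in, once; it reports no verdict.
The state is a dict: "t": time; "joint_pos": joint angles; "qvel": joint speeds; "tau": joint torques, N m; "tool_pos": TCP position; "tool_rot": TCP orientation; "contact_force": force on the tool from outside, world axes, zero at the start; "wrist_torque": the same for the moment, N m; "finger_gap": finger opening in m.
Only numpy, scipy, OpenCV 4.12 (cv2) and the standard library are available. Lean on these libraries where they do the work, as an engineer would, in place of code of your own. Each camera call takes 0.05 s, during which the arm holds its last target. There are 200 camera calls.

## Working session

There is one attempt and no reset: what is moved stays moved. The work goes in short steps, Python scripts to look and compute and a tool call to move; the robot and the scene stay as the last step left them, time stands still between calls to the robot, and variables do not carry over. Pictures are saved under pics/ and viewed, about 8 in all and at most 12, crops included, and the job is handed in when it is done.

Besides the shell and the picture viewer there is one more tool, called after "Emit:" as name(argument=value, ...), one argument or row to a line, values as JSON. send_rows: Moves the arm, as the interface text tells. Its arguments: {"type":"object","properties":{"targets":{"type":"array"}},"required":["targets"]}

```bash
mkdir -p pics; ls; python3 - <<'E'
from workcell import bot, viewer
import cv2
s=bot.observe(); print({k:s[k] for k in ("t","tool_pos","tool_rot","contact_force","finger_gap")})
for n in("scene","top"):
    c=viewer.read_camera(n); cv2.imwrite(f"pics/{n}0.png",c["frame"][:,:,::-1]); print(n,c["K"],c["k1"],c["T"])
E
```

```text
pics
{'t': 0.0, 'tool_pos': array([ 0.12754732, -0.56014359,  0.23040382]), 'tool_rot': array([-89.9861149 ,   0.10511712, -77.17868693]), 'contact_force': array([-0.02273571,  0.27579749,  0.66064781]), 'finger_gap': 0.08546170771507672}
scene [[393.95171882   0.         315.63993459]
 [  0.         393.95171882 197.35536639]
 [  0.           0.           1.        ]] -0.09082112516171963 [[ 0.59127316  0.50253374 -0.63075819  0.95710937]
 [ 0.80643617 -0.37572843  0.4566058  -0.29556256]
 [-0.00753396 -0.77864497 -0.62741952  0.57066371]
 [ 0.          0.          0.          1.        ]]
top [[432.61219052   0.         314.45996073]
 [  0.         432.61219052 198.39623169]
 [  0.           0.           1.        ]] -0.07320974462538818 [[-0.00536011 -0.99742829  0.07147073  0.49451789]
 [-0.99988923  0.00435347 -0.0142329   0.0191899 ]
 [ 0.01388515 -0.07153911 -0.99734114  1.06947152]
 [ 0.          0.          0.          1.        ]]
```

View pics/scene0.png

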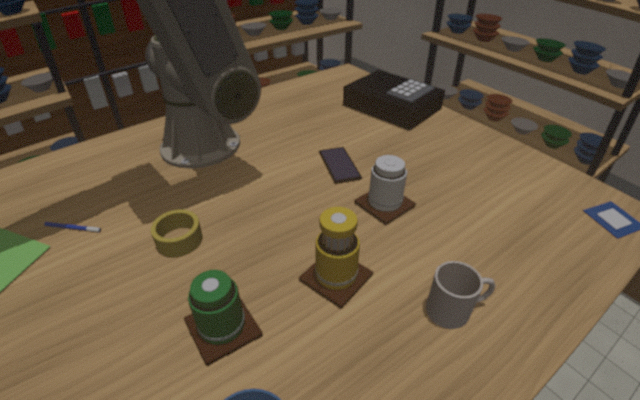

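View pics/top0.png

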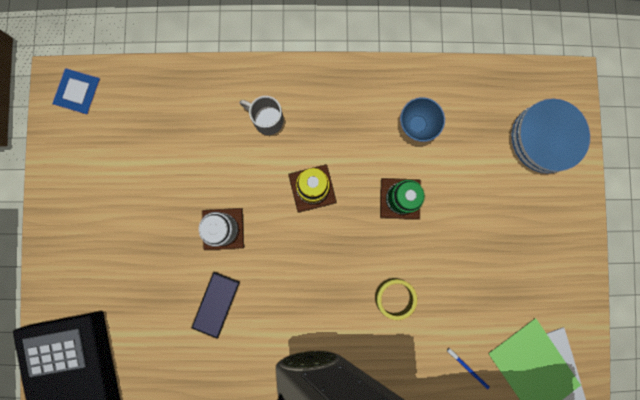

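Scene view: yellow's cap is up at (338,220), green is shut at (213,285) and white is shut at (389,165). In the top view they are at (313,183), (410,195) and (213,230). Each cap has a pale dot at its centre, so I'll triangulate those dots.

```bash
cat > h.py <<'E'
import numpy as np, cv2
from scipy.spatial.transform import Rotation as R
from workcell import bot, viewer
def ray(c,uv,T=None):
    T=c["T"] if T is None else T
    p=cv2.undistortPoints(np.array([[uv]],float),c["K"],np.array([c["k1"],0,0,0]))[0,0]
    return T[:3,3],T[:3,:3]@np.array([p[0],p[1],1.])
def plane(c,uv,z,T=None):
    o,d=ray(c,uv,T); return o+d*(z-o[2])/d[2]
def tri(r1,r2):
    (a,d),(b,e)=r1,r2
    s=np.linalg.lstsq(np.c_[d,-e],b-a,rcond=None)[0]; p,q=a+d*s[0],b+e*s[1]
    return (p+q)/2,np.linalg.norm(p-q)
def dot(c,uv,r=9):   # centroid of the pale (low saturation, bright) dot near uv
    h=cv2.cvtColor(c["frame"],cv2.COLOR_RGB2HSV); m=np.zeros(h.shape[:2],np.uint8)
    cv2.circle(m,tuple(uv),r,1,-1); w=(m>0)&(h[...,1]<110)&(h[...,2]>130)
    y,x=np.nonzero(w); return (x.mean(),y.mean()),len(x)
def totool(p,s):     # world point -> shift in tool axes, mm
    return R.from_euler("xyz",s["tool_rot"],degrees=True).inv().apply(p-s["tool_pos"])*1000
E
python3 - <<'E'
from h import *
S=viewer.read_camera("scene");T=viewer.read_camera("top");s=bot.observe()
np.set_printoptions(precision=4,suppress=True)
for n,a,b,z in(("yellow",(338,220),(313,183),.149),("green",(210,285),(410,195),.115),("white",(389,163),(213,230),.115)):
    (u,k),(v,l)=dot(S,a),dot(T,b)
    p,g=tri(ray(S,u),ray(T,v)); print(n,u,k,v,l,"tri",p,"gap",g,"planes",plane(S,u,z),plane(T,v,z),"tool",totool(p,s).round(1), np.hypot(*p[:2]))
print(s["joint_pos"],s["tool_pos"])
E
```

```text
yellow (np.float64(338.23489932885906), np.float64(217.6711409395973)) 149 (np.float64(312.4102564102564), np.float64(181.47863247863248)) 117 tri [0.5967 0.01   0.1487] gap 0.00051300919511679 planes [0.5968 0.0096 0.149 ] [0.5968 0.0102 0.149 ] tool [-452.    82.6  584. ] 0.5967450745289582
green (np.float64(209.75776397515529), np.float64(284.1925465838509)) 161 (np.float64(410.3304347826087), np.float64(194.77391304347827)) 115 tri [ 0.57   -0.208   0.1155] gap 1.7411411628728963e-05 planes [ 0.5696 -0.2079  0.115 ] [ 0.5701 -0.2081  0.115 ] tool [-245.2  115.6  509.6] 0.6068060237856018
white (np.float64(389.0373443983402), np.float64(162.6058091286307)) 241 (np.float64(213.0), np.float64(230.0)) 253 tri [0.494  0.2302 0.1114] gap 0.00032118268764850654 planes [0.4975 0.2259 0.115 ] [0.4941 0.2295 0.115 ] tool [-689.4  120.2  532.7] 0.5449715516904491
[-85.1749  17.9752   2.6014  74.6905  -0.0011  82.0023] [ 0.1276 -0.5604  0.2307]
```

Emit:
send_rows(
  targets=[
    [-15, 0, 20, 0, 0],
    [-45, 0, 58, 0, 0],
    [-80, 0, 103, 0, 0],
    [-115, 0, 149, 0, 0],
    [-150, 0, 194, 0, 0],
    [-186, 0, 240, 0, 0],
    [-222, 0, 287, 0, 0],
    [-258, 0, 333, 0, 0],
    [-294, 0, 380, 0, 0],
    [-330, 0, 426, 0, 0],
  ],
)

```text
t: 1.45
tool_pos: [0.4708, -0.1427, 0.2314]
tool_rot: [-90.0, -0.0, -77.2]
contact_force: [0.5, -1.4, -0.3]
finger_gap: 0.0002
```

Emit:
send_rows(
  targets=[
    [-35, 0, 45, 0, 0],
    [-70, 0, 90, 0, 0],
    [-100, 0, 130, 0, 0],
    [-118, 0, 152, 0, 0],
    [-122, 0, 158, 0, 0],
    [-122, 0, 158, 0, 0],
    [-122, 0, 158, 0, 0],
  ],
)

```text
t: 2.33
tool_pos: [0.5961, 0.0087, 0.2313]
tool_rot: [-90.0, -0.0, -77.2]
contact_force: [-0.5, -0.0, -0.6]
finger_gap: 0.0003
```

```bash
python3 - <<'E'
from h import *
s=bot.observe(); W=viewer.read_camera("wrist"); cv2.imwrite("pics/w1.png",W["frame"][:,:,::-1])
print(s["t"],s["tool_pos"],s["tool_rot"],s["finger_gap"],s["contact_force"])
print("yellow",totool(np.array([.597,.010,.149]),s).round(1)); print(W["T_tool_cam"].round(3))
M=np.eye(4);M[:3,:3]=R.from_euler("xyz",s["tool_rot"],degrees=True).as_matrix();M[:3,3]=s["tool_pos"]
T=M@W["T_tool_cam"]; q=np.linalg.inv(T)@np.array([.597,.010,.149,1])
print("expected px",cv2.projectPoints(q[None,:3],np.zeros(3),np.zeros(3),W["K"],np.array([W["k1"],0,0,0]))[0].ravel())
E
```

```text
2.325 [0.5961005  0.00871075 0.23131676] [-9.00288429e+01 -1.03571771e-02 -7.72484352e+01] 0.00034820774333747464 [-0.50011292 -0.04940638 -0.59106967]
yellow [-1.1 82.3  1.2]
[[ 1.    -0.001 -0.     0.   ]
 [ 0.    -0.265  0.964 -0.143]
 [-0.001 -0.964 -0.265  0.067]
 [ 0.     0.     0.     1.   ]]
expected px [314.74343232 206.06545118]
```

View pics/w1.png

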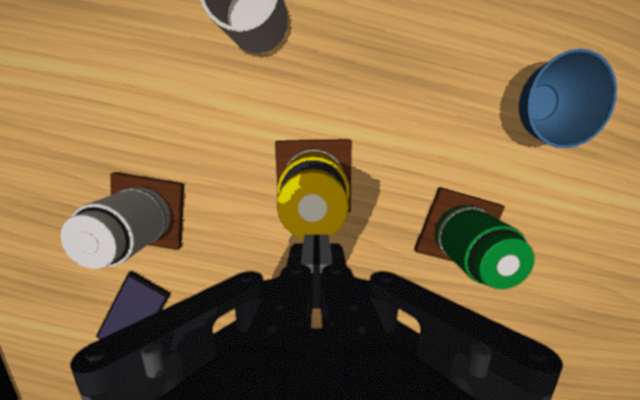

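The wrist view shows the tool over yellow, with its dot at (312,208) against a predicted (315,206). Next I'll go down and push.

Emit:
send_rows(
  targets=[
    [-1, 25, 1, 0, 0],
    [-1, 50, 1, 0, 0],
    [-1, 66, 1, 0, 0],
    [-1, 74, 1, 0, 0],
    [-1, 79, 1, 0, 0],
    [-1, 84, 1, 0, 0],
    [-1, 89, 1, 0, 0],
    [-1, 94, 1, 0, 0],
    [-1, 99, 1, 0, 0],
    [-1, 104, 1, 0, 0],
  ],
)

```text
t: 3.62
tool_pos: [0.5975, 0.0108, 0.127]
tool_rot: [-90.0, -0.0, -77.2]
contact_force: [-0.5, -0.7, 2.1]
finger_gap: -0.0002
```

Emit:
send_rows(
  targets=[
    [0, 5, 0, 0, 0],
    [0, 10, 0, 0, 0],
    [0, 15, 0, 0, 0],
    [0, 20, 0, 0, 0],
    [0, 24, 0, 0, 0],
    [0, 26, 0, 0, 0],
    [0, 26, 0, 0, 0],
    [0, 26, 0, 0, 0],
  ],
)

```text
t: 4.62
tool_pos: [0.5978, 0.0108, 0.1016]
tool_rot: [-90.0, -0.0, -77.2]
contact_force: [-0.9, 0.0, 4.8]
finger_gap: 0.0002
```

Emit:
send_rows(
  targets=[
    [0, 1, 0, 0, 0],
    [0, 2, 0, 0, 0],
    [0, 2, 0, 0, 0],
    [0, 2, 0, 0, 0],
  ],
)

```text
t: 5.12
tool_pos: [0.5991, 0.0106, 0.1015]
tool_rot: [-89.8, -0.1, -77.2]
contact_force: [-1.5, -0.3, 12.0]
finger_gap: -0.0001
```

The force rose to 12 N with no further travel, so the cap is at its stop. Now I'll let go.

Emit:
send_rows(
  targets=[
    [0, -5, 0, 0, 0],
    [0, -12, 0, 0, 0],
    [0, -24, 0, 0, 0],
    [0, -45, 0, 0, 0],
    [0, -75, 0, 0, 0],
    [0, -105, 0, 0, 0],
    [0, -128, 0, 0, 0],
    [0, -132, 0, 0, 0],
    [0, -132, 0, 0, 0],
  ],
)

```text
t: 6.25
tool_pos: [0.5973, 0.0109, 0.2309]
tool_rot: [-90.0, 0.0, -77.2]
contact_force: [-0.1, -0.3, -0.4]
finger_gap: 0.0003
```

```bash
python3 - <<'E'
from h import *
s=bot.observe(); W=viewer.read_camera("wrist"); S=viewer.read_camera("scene"); cv2.imwrite("pics/v2.png",np.hstack([W["frame"][80:330,150:550],S["frame"][130:380,170:500]])[:,:,::-1])
print(s["t"],s["tool_pos"],s["contact_force"])
print("green",totool(np.array([.570,-.208,.115]),s).round(1))
E
```

```text
6.25 [0.59733277 0.01089045 0.23087256] [-0.13481844 -0.34625724 -0.43337802]
green [207.4 115.9 -75.2]
```

View pics/v2.png

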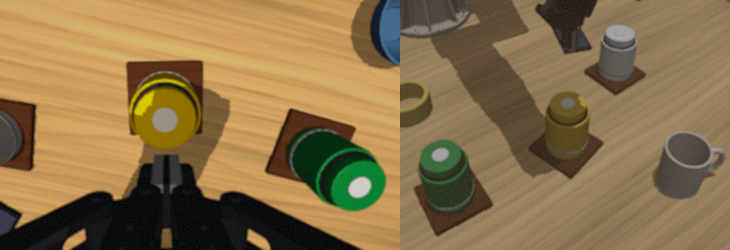

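Yellow's cap is down: its scene dot moved from row 218 to about row 233. White and green look unchanged. Moving over green.

Emit:
send_rows(
  targets=[
    [20, 0, -7, 0, 0],
    [65, 0, -24, 0, 0],
    [115, 0, -42, 0, 0],
    [165, 0, -60, 0, 0],
    [195, 0, -71, 0, 0],
    [207, 0, -75, 0, 0],
    [207, 0, -75, 0, 0],
    [207, 0, -75, 0, 0],
  ],
)

```text
t: 7.35
tool_pos: [0.5703, -0.2066, 0.2312]
tool_rot: [-90.0, 0.0, -77.1]
contact_force: [0.5, 0.3, -0.4]
finger_gap: -0.0002
```

```bash
python3 - <<'E'
from h import *
s=bot.observe(); W=viewer.read_camera("wrist"); S=viewer.read_camera("scene");T=viewer.read_camera("top")
print(s["t"],s["tool_pos"],s["contact_force"])
print("green",totool(np.array([.570,-.208,.115]),s).round(1))
M=np.eye(4);M[:3,:3]=R.from_euler("xyz",s["tool_rot"],degrees=True).as_matrix();M[:3,3]=s["tool_pos"]
q=np.linalg.inv(M@W["T_tool_cam"])@np.array([.570,-.208,.115,1])
px=cv2.projectPoints(q[None,:3],np.zeros(3),np.zeros(3),W["K"],np.array([W["k1"],0,0,0]))[0].ravel()
d,k=dot(W,px.round().astype(int).tolist(),20); print("green px expected",px,"seen",d,k,"->",plane(W,d,.115,M@W["T_tool_cam"]))
u,v=dot(S,(338,233)),dot(T,(312,184)); print("yellow",u,v,tri(ray(S,u[0]),ray(T,v[0])))
E
```

```text
7.35 [ 0.57026568 -0.20663062  0.23116429] [ 0.48459906  0.29882251 -0.38506456]
green [  1.3 116.2  -0.5]
green px expected [317.41434892 197.92718193] seen (np.float64(315.1341463414634), np.float64(198.62682926829268)) 410 -> [ 0.56882883 -0.20600842  0.115     ]
yellow ((np.float64(337.5442176870748), np.float64(232.59863945578232)), 147) ((np.float64(312.1981132075472), np.float64(183.22641509433961)), 106) (array([0.59642091, 0.01012744, 0.11530925]), np.float64(0.0007039188071760131))
```

Yellow measures 115.3 mm high, so it is latched shut. I'm centred over green to about 2 mm, so I'll push it.

Emit:
send_rows(
  targets=[
    [0, 30, 0, 0, 0],
    [0, 70, 0, 0, 0],
    [0, 95, 0, 0, 0],
    [0, 106, 0, 0, 0],
    [0, 111, 0, 0, 0],
    [0, 116, 0, 0, 0],
    [0, 121, 0, 0, 0],
    [0, 126, 0, 0, 0],
    [0, 130, 0, 0, 0],
    [0, 132, 0, 0, 0],
  ],
)

```text
t: 8.75
tool_pos: [0.5716, -0.2085, 0.1014]
tool_rot: [-89.8, -0.2, -77.2]
contact_force: [-2.1, 1.7, 19.0]
finger_gap: -0.0001
```

Emit:
send_rows(
  targets=[
    [0, 0.5, 0, 0, 0],
    [0, 0.5, 0, 0, 0],
    [0, 0.5, 0, 0, 0],
    [0, 0.5, 0, 0, 0],
  ],
)

```text
t: 9.25
tool_pos: [0.5719, -0.2088, 0.1015]
tool_rot: [-89.8, -0.2, -77.2]
contact_force: [-2.5, 0.1, 13.0]
finger_gap: -0.0001
```

Emit:
send_rows(
  targets=[
    [0, -6, 0, 0, 0],
    [0, -14, 0, 0, 0],
    [0, -30, 0, 0, 0],
    [0, -55, 0, 0, 0],
    [0, -85, 0, 0, 0],
    [0, -115, 0, 0, 0],
    [0, -135, 0, 0, 0],
    [0, -135, 0, 0, 0],
    [0, -135, -30, 0, 0],
    [0, -135, -60, 0, 0],
  ],
)

```text
t: 10.5
tool_pos: [0.5107, -0.2206, 0.2324]
tool_rot: [-90.1, 0.1, -77.1]
contact_force: [0.4, 0.4, 0.1]
finger_gap: -0.0001
```

```bash
cat > chk.py <<'E'
from h import *
s=bot.observe(); S=viewer.read_camera("scene");T=viewer.read_camera("top")
print(s["t"],s["tool_pos"],s["contact_force"])
for n,x,y,zz in(("yellow",.5967,.010,(.115,.149)),("green",.570,-.208,(.115,.149)),("white",.494,.2302,(.115,.149))):
  for z in zz:
    o=[]
    for c in(S,T):
        q=np.linalg.inv(c["T"])@np.array([x,y,z,1]); px=cv2.projectPoints(q[None,:3],np.zeros(3),np.zeros(3),c["K"],np.array([c["k1"],0,0,0]))[0].ravel()
        try:o.append(dot(c,px.round().astype(int).tolist()))
        except Exception as e:o.append(None)
    print(n,"if z",z,o, tri(ray(S,o[0][0]),ray(T,o[1][0])) if all(o) else "")
import sys
cv2.imwrite(sys.argv[1],np.hstack([S["frame"][130:380,150:480],T["frame"][130:380,150:470]])[:,:,::-1])
E
python3 chk.py pics/c3.png
```

```text
10.5 [ 0.51073627 -0.22062707  0.23239789] [0.38763817 0.39550439 0.13490371]
yellow if z 0.115 [((np.float64(337.5442176870748), np.float64(232.59863945578232)), 147), ((np.float64(312.25), np.float64(183.25)), 108)] (array([0.59640314, 0.01006196, 0.11533008]), np.float64(0.0005805927409936436))
yellow if z 0.149 [((np.float64(338.1271676300578), np.float64(215.60693641618496)), 173), ((np.float64(312.25), np.float64(183.25)), 108)] (array([0.59330633, 0.01119632, 0.15010276]), np.float64(0.0014596565874314357))
 ** On entry to DLASCL parameter number  4 had an illegal value
 ** On entry to DLASCL parameter number  4 had an illegal value
 ** On entry to DLASCL parameter number  4 had an illegal value
 ** On entry to DLASCL parameter number  4 had an illegal value
 ** On entry to DLASCL parameter number  5 had an illegal value
 ** On entry to DLASCL parameter number  4 had an illegal valueh.py:17: RuntimeWarning: Mean of empty slice.
  y,x=np.nonzero(w); return (x.mean(),y.mean()),len(x)
  ret = ret.dtype.type(ret / rcount)
Traceback (most recent call last):
  File "chk.py", line 11, in <module>
    print(n,"if z",z,o, tri(ray(S,o[0][0]),ray(T,o[1][0])) if all(o) else "")
                        ~~~^^^^^^^^^^^^^^^^^^^^^^^^^^^^^^^
  File "h.py", line 12, in tri
    s=np.linalg.lstsq(np.c_[d,-e],b-a,rcond=None)[0]; p,q=a+d*s[0],b+e*s[1]
      ~~~~~~~~~~~~~~~^^^^^^^^^^^^^^^^^^^^^^^^^^^^
numpy.linalg.LinAlgError: SVD did not converge in Linear Least Squares
```

The arm still hides green in the top view, so I'll back off further.

Emit:
send_rows(
  targets=[
    [25, 0, -17, 0, 0],
    [70, 0, -48, 0, 0],
    [120, 0, -82, 0, 0],
    [170, 0, -115, 0, 0],
    [220, 0, -149, 0, 0],
    [245, 0, -166, 0, 0],
    [250, 0, -170, 0, 0],
    [250, 0, -170, 0, 0],
    [250, 0, -170, 0, 0],
  ],
)

```text
t: 11.72
tool_pos: [0.4023, -0.5012, 0.2337]
tool_rot: [-90.0, 0.0, -77.1]
contact_force: [0.1, -0.3, 0.5]
finger_gap: -0.0001
```

```bash
cat > chk.py <<'E'
from h import *
import sys
s=bot.observe(); S=viewer.read_camera("scene");T=viewer.read_camera("top")
print(s["t"],s["tool_pos"],s["contact_force"])
cv2.imwrite(sys.argv[1],np.hstack([S["frame"][130:380,150:480],T["frame"][130:380,150:470]])[:,:,::-1])
for n,p in(("yellow",(.5967,.010,.115)),("green",(.570,-.208,.149)),("white",(.494,.2302,.1114))):
    o=[]
    for c in(S,T):
        q=np.linalg.inv(c["T"])@np.array([*p,1]); px=cv2.projectPoints(q[None,:3],np.zeros(3),np.zeros(3),c["K"],np.array([c["k1"],0,0,0]))[0].ravel()
        o.append(dot(c,px.round().astype(int).tolist()))
    print(n,o); print(tri(ray(S,o[0][0]),ray(T,o[1][0])) if o[0][1] and o[1][1] else "")
E
python3 chk.py pics/c4.png
```

```text
11.725 [ 0.40232116 -0.50115162  0.23374923] [ 0.07211571 -0.28375553  0.53201084]
yellow [((np.float64(337.6506849315069), np.float64(232.67808219178082)), 146), ((np.float64(312.25), np.float64(183.25)), 108)]
(array([0.59647341, 0.01012846, 0.11515883]), np.float64(0.0004095658170367622))
green [((np.float64(205.47337278106508), np.float64(268.9408284023669)), 169), ((np.float64(413.9763779527559), np.float64(193.54330708661416)), 127)]
(array([ 0.57000603, -0.20794587,  0.1491843 ]), np.float64(6.530813688855224e-05))
white [((np.float64(389.0373443983402), np.float64(162.6058091286307)), 241), ((np.float64(213.0), np.float64(230.0)), 253)]
(array([0.49397431, 0.23018117, 0.1113768 ]), np.float64(0.00032118268764850654))
```

View pics/c4.png

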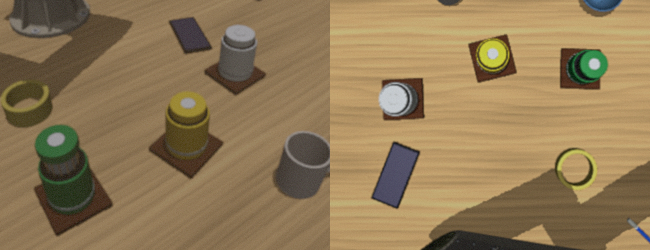

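Green is up at 149.2 mm, with its dot at (205,269) in the scene view. Yellow is shut at 115.2 mm, with its dot at (338,233), and the white dispenser's pixels haven't changed. The arm is clear of everything, so I'm handing in.

```bash
python3 -c "
from workcell import ticket
print(ticket.finish_job())"
```

```text
the job is handed in; nothing more can be done
None
```

The job is done and handed in at about 11.8 s. I pushed yellow first and then green, each to its bottom stop with closed fingers, then let go and backed the arm well clear.

| Dispenser | Final cap top | Nominal height | State |
|---|---|---|---|
| Yellow | 115.2 mm | 115 mm shut | Latched shut; same height in three checks over about 5 s |
| Green | 149.2 mm | 149 mm up | Popped up; checked once, over 2 s after release |
| White | Same pixels as at the start | 115 mm shut | Never touched |

- **Push force:** it read up to 12 N on yellow and 19 N on green at the stops. Both are above the 9 N the push itself needs, but far below the limits.
- **White's measured height:** it came out at 111.4 mm before and after. Its dot can't be told from its cap by colour, so I relied on the unchanged pixels.
- **Failed check:** one check script stopped with an error because the arm hid green in the top view. I moved the arm away and repeated the check successfully.

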